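Gauge the depth of a heating-block well

ROBOT

A 6-joint arm with a two-finger parallel gripper is mounted at the origin on a cart in front of the work surface, level with it; the furniture and walls round the work are solid. World frame = base frame: x ahead of the robot, y to its left, z up, the work surface at z = 0. Lengths are in m, angles in rad, forces in N, time in s.
With the tool pointing down it reaches from about 0.3 to 0.75 m from the base axis. Payload 8.5 kg.
Tool frame: the origin (TCP) lies midway between the tips of the shut fingers; the grasp point (between the pads) lies 19 mm behind it (arm.tcp_to_grasp is the distance from the TCP to the grasp point, in m); z points along the fingers, y is the line along which they close (so a half turn about z gives the same grasp; the last joint's range is limited). The gripper opens to 85 mm and grips with 20 to 120 N. Pads are 22 mm wide; open, the fingers measure 114 mm over their backs; the gripper's body (76 mm by 85 mm) begins 54 mm behind the grasp point. The pads swing forward as they close: fully open they stand 13 mm farther back than shut.
Start: joints at [0.51, 0.381, 1.297, -0, 1.464, -0.215], TCP at [0.412, 0.365, 0.231] pointing down, gripper open.
Joint ranges: [-3.11, 3.11], [-0.89, 2.33], [0.22, 2.48], [-1.42, 4.56], [0.17, 2.85], [-2.88, 2.88]. Speed limits (rad/s): [2.39, 2.39, 3.14, 3.14, 3.14, 3.14].

INTERFACE

Orientations are given as a rotation vector (axis times angle).
In Python, from station import arm gives the robot as it stands.
- The arm moves only by the tool send_rows, never from a script. Its argument "plan" is a list of rows, each a list of 3 entries, a list of its own where there are three numbers: the shift along the world's x, y, z as a fraction of full scale, then the turn, a rotation vector about the world's x, y, z as a fraction of full scale, then the opening, from 0 (shut) to 1 (fully open). In form: [[[tx, ty, tz], [wx, wy, wz], jaw], ...]. A call has 1 to 12 rows; each row is the pose to reach, as a shift and turn from the pose commanded when the call began, turning the shorter way round; what a row does not reach only later rows make up. Full scale, the value 1, is 20 cm for a shift and 180 degrees for a turn. A row lasts 1/8 s, in which the tool goes at most 62.5 mm and 10.7 degrees, less where a joint would pass 70% of its speed; a pose out of reach is approached as far as the arm can. A call with a number of a shift or a turn outside -1 to 1 is refused whole. A call with a gripper value outside its range is refused whole. The fingers move at their own pace and stop on an object; "newtons" is the grip in N (left out, the last holds). Time passes only in rows, so rows that repeat a pose let the fingers close. It gives the time, the measured TCP pose, the force, the opening and the grip force at its end, in the units of the state.
- arm.state(): the state, without advancing time (a new reading comes with each control period).
- arm.camera(name): name is "side" or "top"; returns (picture, depth): 384x512x3 uint8, red, green, blue; 384x512 float32, m along the optical axis (not along the pixel's ray), 0 where there is no reading.
- arm.camera_params(name): a dict with "vfov" (degrees; the focal length in pixels is half the picture's height over the tangent of half this angle, whatever the lens; pixels are square), "cx", "cy" (the principal point, pixels), "D" ([k1, k2, p1, p2, k3] as OpenCV has them; the pictures are not rectified), "cam_to_world" (4x4, takes a point from camera to world coordinates). Camera axes: x right, y down, z forward; pixel columns grow to the right and rows downward; lengths in m; the calibration is good to about 2 mm. A picture is of the moment at which its call begins. camera_params takes no time and is no camera call.
- arm.finish_job(): hands the job in; it is judged then, once.
The state is a dict: "time": time; "joint_pos": joint angles; "joint_velocities": joint speeds; "joint_torque": joint torques, N m; "tcp_pos": TCP position; "tcp_rot": TCP orientation; "contact_force": force on the tool from outside, world axes, zero at the start; "torque": the same for the moment, N m; "finger_gap": finger opening in m; "gripper_force": force on a finger pad.
Only numpy, scipy, OpenCV 4.12 (cv2) and the standard library are available. Lean on these libraries where they do the work, as an engineer would, in place of code of your own. Each camera call takes 0.05 s, during which the arm holds its last target. There are 200 camera calls.

TASK

Gauge how deep the well next to the green dot in the aluminium heating block is: take the depth gauge by its black grip out of its stand and lower its rod straight into that well until it bottoms out, so that the block's top pushes the red stop collar up the rod. Hold the rod pressed on the bottom for a good second without ramming it, then lift it out and put the gauge back upright and fully down in its stand, let go, with the collar still where the well set it. Do not knock the bottles, the vials or the card box about.

Things in the scene. Friction and masses are not known exactly. Their poses are not given: they have to be found in the camera images.
- block: Fixed aluminium heating block, 70 x 156 mm (its x, y) and 70 mm high to its flat top, on a black plinth 94 x 176 x 12 mm that is part of it. Origin at the centre of the underside, z up, y along its row of three wells (blind upright round holes, 14 mm in diameter with a 1.5 mm chamfer, 52 mm apart). The wells differ in depth, each between 30 and 58 mm; which is how deep is to be found by feel
- well_1 (a point): Centre of the mouth of the well at the block's -y end, on the block's top face, z up
- well_2 (a point): Centre of the mouth of the middle well, on the block's top face, z up
- well_3 (a point): Centre of the mouth of the well at the block's +y end, on the block's top face, z up
- dot_green: Green disc, 14 mm in diameter and 2 mm thick, fixed on the block's top next to the well that is to be gauged, 33 mm from the centre of that well towards the block's -x side (the other wells are more than 55 mm away). It may be next to any of the three; the other two have yellow dots. Origin at the centre of its underside
- gauge: Loose depth gauge, 131 mm long, 0.10 to 0.18 kg, standing upright in its stand. A steel rod 10 mm in diameter with a flat, 2 mm chamfered tip at the bottom, and on top a plain round black grip 22 mm in diameter with two yellow bands, from 85 to 131 mm above the tip. Origin at the centre of the tip, z along the rod up to the grip
- gauge_tip (a point): Centre of the rod's flat tip: the same point and axes as gauge
- collar (a joint): Position of the red stop collar (30 mm in diameter, 14 mm high) on the rod, in m, growing towards the grip, 0 to 0.044: the collar's lower face is 25 mm + this value above the rod's tip. It starts at 0 to 5 mm. The collar slides with about 2.5 N of friction and stays where it is left
- collar_face (a point): Centre of the collar's flat lower face, z along the rod towards the grip
- stand: Fixed stand, a blue round foot 76 mm in diameter with a grey block 44 x 44 mm on it, 34 mm high in all. In the top is an upright blind hole 11.5 mm in diameter, 21.5 mm deep, with a 2.5 mm chamfer, on whose floor the rod's tip stands; the gauge can lean some 4 degrees in it. Origin at the centre of the underside
- stand_hole (a point): Centre of the mouth of the stand's hole, 34 mm above the cart's surface; the hole's floor is 21.5 mm below it
- bottle_1: White spray bottle with a yellow trigger, 278 mm high, a bystander; origin at its underside
- bottle_2: White and teal bottle, 62 mm in diameter, 197 mm high, a bystander; origin at its underside
- vial_a: Clear vial with a white cap, 28 mm in diameter, 65 mm high, a bystander; origin at its underside
- vial_c: Amber vial with a black cap, 23 mm in diameter, 55 mm high, a bystander; origin at its underside
- film_box: White and orange card box, 65 x 113 x 60 mm, a bystander; origin at its underside

How it is judged:
On the way, in this order (a step that is already met when the one before it is completed fails the run):
1. the gauge is lifted clear of its stand (z of gauge_tip in the frame of stand_hole above 0.005 m), for 0.1 s.
2. the rod is held pressed (over 1 N) on the bottom of the well next to the green dot, its tip within 2 mm of the floor and the collar down on the block's top, for 0.8 s (((horizontal distance between dot_green and well_1 below 0.04 m and z of gauge_tip in the frame of well_1 below -0.032 m and horizontal distance between gauge_tip and well_1 below 0.006 m and z of collar_face in the frame of well_1 below 0.002 m) or (horizontal distance between dot_green and well_2 below 0.04 m and z of gauge_tip in the frame of well_2 below -0.052 m and horizontal distance between gauge_tip and well_2 below 0.006 m and z of collar_face in the frame of well_2 below 0.002 m) or (horizontal distance between dot_green and well_3 below 0.04 m and z of gauge_tip in the frame of well_3 below -0.042 m and horizontal distance between gauge_tip and well_3 below 0.006 m and z of collar_face in the frame of well_3 below 0.002 m)) and contact force between gauge and block above 1 N), for 0.8 s.
At the end, for the whole second after the job is handed in: The gauge stands in its stand, released and at rest, upright within 0.12 rad, its tip within 2.5 mm of the hole's floor and within 4 mm of the hole's axis, and the collar's lower face stands above the tip by the depth of the well next to the green dot, within 2 mm (((horizontal distance between dot_green and well_1 below 0.04 m and value of joint collar between 0.007 and 0.011 m) or (horizontal distance between dot_green and well_2 below 0.04 m and value of joint collar between 0.027 and 0.031 m) or (horizontal distance between dot_green and well_3 below 0.04 m and value of joint collar between 0.017 and 0.021 m)) and horizontal distance between gauge_tip and stand_hole below 0.004 m and z of gauge_tip in the frame of stand_hole below -0.019 m and angle between gauge's own z axis and vertical below 0.12 rad and linear speed of gauge below 0.02 m/s and contact force between gauge and the fingers below 0.05 N); the robot touches nothing.
It fails at once if the gauge is rammed against the block with more than 50 N (contact force between gauge and block above 50 N).
It fails at once if a bystander is moved by more than 20 mm (distance of any of bottle_1, bottle_2, vial_a, vial_c, film_box from where it was at the start of the episode above 0.02 m).
It also fails if it takes over 53 s, if anything falls off the work surface, if the arm or the gripper's body presses on something with over 40 N, if the wrist force passes 120 N, or if a joint passes its speed limit or range.

## Working session

There is one attempt and no reset: what is moved stays moved. The work goes in short steps, Python scripts to look and compute and a tool call to move; the robot and the scene stay as the last step left them, time stands still between calls to the robot, and variables do not carry over. Pictures are saved under pics/ and viewed, at most 10 in all, crops included, and the job is handed in when it is done.

Besides the shell and the picture viewer there is one more tool, called in YAML: its name, and indented under it one key for each argument. send_rows: Moves the arm, as the interface text tells. Shift numbers are shares of 20 cm and turn numbers shares of 180 degrees, none past 1 either way. Its arguments: {"type":"object","properties":{"plan":{"type":"array","items":{"type":"array"}},"newtons":{"type":"number"}},"required":["plan"]}

```bash
mkdir -p pics; ls; cat > h.py <<'E'
import numpy as np, cv2
from station import arm
def K(n):
    p=arm.camera_params(n); f=192/np.tan(np.radians(p["vfov"])/2)
    return np.array([[f,0,p["cx"]],[0,f,p["cy"]],[0,0,1]]),np.array(p["D"],float),np.array(p["cam_to_world"])
def ray(n,uv):
    k,D,T=K(n); q=cv2.undistortPoints(np.array(uv,float).reshape(-1,1,2),k,D).reshape(-1,2)
    return T[:3,3], np.c_[q,np.ones(len(q))]@T[:3,:3].T
def onz(n,uv,z):
    o,d=ray(n,uv); return o+d*((z-o[2])/d[:,2])[:,None]
def cloud(n,dep):
    v,u=np.mgrid[:384,:512]; o,d=ray(n,np.c_[u.ravel(),v.ravel()]); return (o+d*dep.reshape(-1,1)).reshape(384,512,3)
E
python3 - <<'E'
from h import *
for n in("top","side"):
    r,d=arm.camera(n); np.savez(f"{n}0.npz",r=r,d=d); cv2.imwrite(f"pics/{n}0.png",r[:,:,::-1]); print(n,K(n))
print(arm.state())
E
```

```text
pics
top (array([[444.48175023,   0.        , 256.92746735],
       [  0.        , 444.48175023, 190.82769965],
       [  0.        ,   0.        ,   1.        ]]), array([0.00469442, 0.        , 0.        , 0.        , 0.        ]), array([[ 0.07385268, -0.97598375,  0.20494269,  0.32183676],
       [-0.99726307, -0.07155786,  0.01859665,  0.01489298],
       [-0.00348477, -0.20575519, -0.97859729,  1.25496032],
       [ 0.        ,  0.        ,  0.        ,  1.        ]]))
side (array([[433.19425097,   0.        , 256.30660508],
       [  0.        , 433.19425097, 192.13291319],
       [  0.        ,   0.        ,   1.        ]]), array([-0.13132997,  0.        ,  0.        ,  0.        ,  0.        ]), array([[ 0.90584811, -0.17668451,  0.38499582,  0.18552006],
       [-0.42354811, -0.36319674,  0.82987658, -0.77949869],
       [-0.00679711, -0.91480638, -0.40383547,  0.47117444],
       [ 0.        ,  0.        ,  0.        ,  1.        ]]))
{'time': 0.1, 'joint_pos': array([ 5.09684689e-01,  3.81154378e-01,  1.29819435e+00,  1.03593611e-05,
        1.46361772e+00, -2.15311838e-01]), 'joint_velocities': array([-0.00162617, -0.00173344, -0.00290343,  0.00088455, -0.00125403,
       -0.00211994]), 'joint_torque': array([ 3.22211839e-03, -4.49217689e+01, -2.31656832e+01, -2.04745256e-04,
        3.62412298e-03, -2.65741409e-05]), 'tcp_pos': array([0.41143369, 0.36458079, 0.23075653]), 'tcp_rot': array([-1.28899247e+00, -2.86407159e+00,  1.72309100e-03]), 'contact_force': array([ 0.94727947, -0.03077913, -0.74020467]), 'torque': array([-0.0354963 , -0.03674407,  0.0067467 ]), 'gripper_force': 0.0, 'finger_gap': 0.08521096983221942}
```

View pics/top0.png

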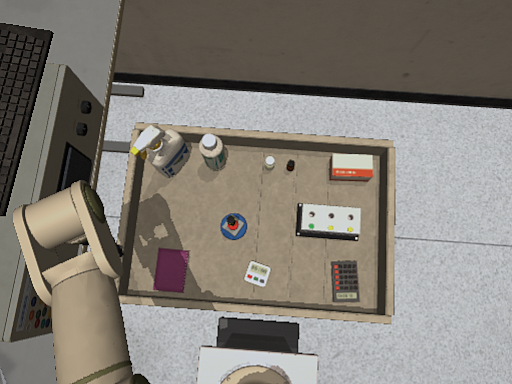

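View pics/side0.png

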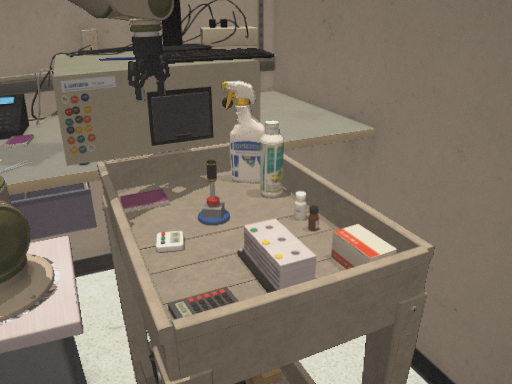

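The top view shows the gauge at (233,222) on its blue foot at (234,227). The block is at (330,222), its green dot is at (312,228) on the +y end, and the wells are about row 214. I'll measure these in both views.

```bash
cat > m.py <<'E'
from h import *
def blob(mask,w=None):
    n,l,s,c=cv2.connectedComponentsWithStats(mask.astype(np.uint8)); return [(s[i,4],c[i].round(2),s[i,:4]) for i in range(1,n) if s[i,4]>5]
for n,box in(("top",(195,200,365,245)),("side",(190,155,325,300))):
    z=np.load(n+"0.npz"); r=z["r"]; P=cloud(n,z["d"]); h=cv2.cvtColor(r,cv2.COLOR_RGB2HSV).astype(int); H,S,V=h[...,0],h[...,1],h[...,2]
    m0=np.zeros(H.shape,bool); m0[box[1]:box[3],box[0]:box[2]]=1
    for c,m,zz in(("green",(H>45)&(H<90)&(S>110),.072),("yellow",(H>20)&(H<35)&(S>140),.072),("blue",(H>100)&(H<125)&(S>130),.012),("red",((H<6)|(H>174))&(S>150),.06),("dark",(V<70),.07)):
        for a,uv,b in blob(m&m0):
            u,v=uv.round().astype(int); print(n,c,a,uv,b,"onz",onz(n,[uv],zz)[0].round(4),"dep",P[v,u].round(4))
    # block top points
    m=(np.abs(P[...,2]-.07)<.006)&m0&(P[...,1]<-.03); q=P[m]; print(n,"blocktop",m.sum(),np.median(q[:,2]),cv2.minAreaRect(q[:,:2].astype(np.float32)))
    cv2.imwrite(f"pics/{n}z.png",cv2.resize(r[box[1]:box[3],box[0]:box[2],::-1],None,fx=4,fy=4,interpolation=cv2.INTER_CUBIC))
E
python3 m.py
```

```text
top green 14 [311.   225.57] [309 224   5   4] onz [ 0.4855 -0.1139  0.072 ] dep [ 0.4846 -0.1141  0.0699]
top yellow 13 [330.38 227.38] [329 226   4   4] onz [ 0.4844 -0.1657  0.072 ] dep [ 0.4853 -0.1645  0.0728]
top yellow 13 [349.54 229.15] [348 228   4   4] onz [ 0.4834 -0.2168  0.072 ] dep [ 0.4842 -0.2184  0.0703]
top blue 223 [234.35 228.28] [221 214  26  26] onz [0.4703 0.0938 0.012 ] dep [0.4663 0.0923 0.0514]
top red 42 [233.17 226.12] [228 221  10   9] onz [0.4702 0.0944 0.06  ] dep [0.4707 0.095  0.0587]
top dark 457 [319.17 230.6 ] [296 203  62  38] onz [ 0.4738 -0.1365  0.07  ] dep [ 0.4756 -0.139   0.0472]
top dark 7 [331.29 215.71] [330 214   3   4] onz [ 0.5164 -0.1672  0.07  ] dep [ 0.5207 -0.1712  0.0387]
top dark 61 [230.77 220.16] [227 216   9  10] onz [0.4845 0.1016 0.07  ] dep [0.4749 0.0957 0.1432]
top blocktop 1430 0.07032525663382982 ((0.5101554989814758, -0.16496436297893524), (0.15656931698322296, 0.07052390277385712), 89.4736557006836)
side green 10 [253.  229.5] [251 229   5   2] onz [ 0.4855 -0.1166  0.072 ] dep [ 0.4856 -0.1163  0.0708]
side yellow 6 
[... 903 characters left out ...]
 [0.4801 0.0966 0.143 ]
side dark 121 [211.04 171.45] [207 165   9  14] onz [0.5189 0.2158 0.07  ] dep [0.4755 0.0865 0.1232]
side dark 55 [313.45 209.98] [310 206   8   9] onz [ 0.6365 -0.0915  0.07  ] dep [ 0.6559 -0.0603  0.052 ]
side dark 368 [256.24 272.18] [238 250  38  42] onz [ 0.4317 -0.2462  0.07  ] dep [ 0.4668 -0.1692  0.0126]
side dark 15 [225.   296.13] [222 294   6   6] onz [ 0.3629 -0.2833  0.07  ] dep [ 0.3886 -0.2113  0.0121]
side dark 15 [217.33 297.33] [215 296   6   4] onz [ 0.3514 -0.2812  0.07  ] dep [ 0.3746 -0.2099  0.0135]
side blocktop 1999 0.06974449303909758 ((0.5047371983528137, -0.21547867357730865), (0.2581470310688019, 0.09159530699253082), 81.63497161865234)
```

View pics/topz.png

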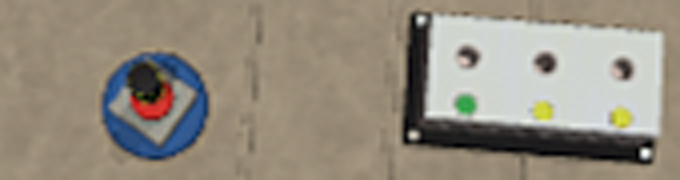

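View pics/sidez.png

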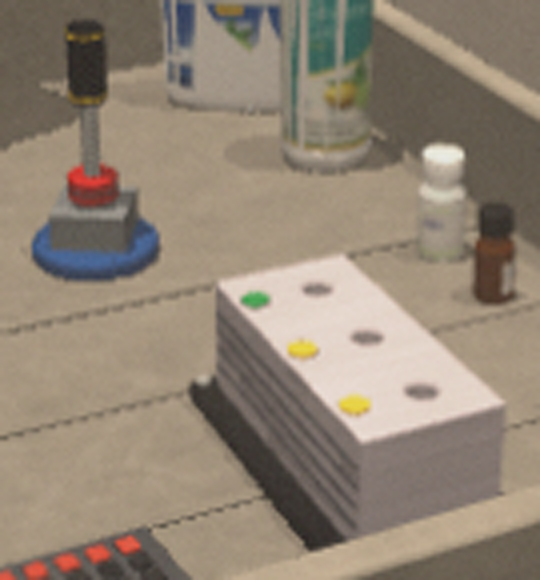

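Both zooms show the green dot at the +y well (well_3) on the near row. The stand is rotated about 45°. The grip's top is at about (231,219) in the top view and about (211,161) in the side view.

```bash
cat > g.py <<'E'
from h import *
def tri(a,b):
    (o1,d1),(o2,d2)=ray("top",[a]),ray("side",[b]); d1,d2=d1[0],d2[0]
    s=np.linalg.lstsq(np.c_[d1,-d2],o2-o1,rcond=None)[0]; p,q=o1+d1*s[0],o2+d2*s[1]; return ((p+q)/2).round(4),(p-q).round(4)
T=np.load("top0.npz")["r"];S=np.load("side0.npz")["r"]
def foot(n,r,box,z):
    h=cv2.cvtColor(r,cv2.COLOR_RGB2HSV).astype(int);m=(h[...,0]>98)&(h[...,0]<128)&(h[...,1]>110)
    k=np.zeros(m.shape,bool);k[box[1]:box[3],box[0]:box[2]]=1
    v,u=np.nonzero(m&k); hull=cv2.convexHull(np.c_[u,v].astype(np.int32))
    p=onz(n,hull[:,0],z)[:,:2]; A=np.c_[2*p,np.ones(len(p))]; c=np.linalg.lstsq(A,(p**2).sum(1),rcond=None)[0]; return c[:2].round(4),np.sqrt(c[2]+c[:2]@c[:2])
for z in(.006,.012): print(foot("top",T,(215,208,255,245),z),foot("side",S,(195,205,232,226),z))
def dark(r,box,thr=70):
    g=r.max(2).astype(int)[box[1]:box[3],box[0]:box[2]]; v,u=np.nonzero(g<thr); return u+box[0],v+box[1]
def wc(n,r,box,z=.07):
    g=255-r.mean(2)[box[1]:box[3],box[0]:box[2]]; w=np.clip(g-np.median(g)-25,0,None); v,u=np.mgrid[box[1]:box[3],box[0]:box[2]]
    c=[(w*u).sum()/w.sum(),(w*v).sum()/w.sum()]; return np.round(c,2),onz(n,[c],z)[0].round(4)
for b in((306,208,318,221),(325,209,338,222),(344,211,358,224)): print("top well",wc("top",T,b))
for b in((262,222,277,233),(274,234,289,245),(287,247,304,259)): print("side well",wc("side",S,b))
u,v=dark(S,(202,156,222,182)); print("side grip",u.min(),u.max(),v.min(),v.max(),[(y,u[v==y].min(),u[v==y].max()) for y in (162,170,178) if (v==y).any()])
u,v=dark(T,(222,210,242,230)); print("top grip",[(y,u[v==y].min(),u[v==y].max()) for y in np.unique(v)])
E
python3 g.py
```

```text
(array([0.477 , 0.0976]), np.float64(0.03622020249658415)) (array([0.48  , 0.1008]), np.float64(0.034758404379225345))
(array([0.4763, 0.0972]), np.float64(0.03604620080001514)) (array([0.4762, 0.0895]), np.float64(0.034310077028186205))
top well (array([311.92, 213.49]), array([ 0.5186, -0.1149,  0.07  ]))
top well (array([331.03, 215.27]), array([ 0.5175, -0.1664,  0.07  ]))
top well (array([350.69, 216.69]), array([ 0.5176, -0.2193,  0.07  ]))
side well (array([268.7 , 226.94]), array([ 0.5188, -0.1171,  0.07  ]))
side well (array([281.23, 239.03]), array([ 0.5186, -0.1691,  0.07  ]))
side well (array([294.88, 252.52]), array([ 0.518, -0.221,  0.07 ]))
side grip 207 215 160 178 [(162, np.int64(207), np.int64(215)), (170, np.int64(207), np.int64(215)), (178, np.int64(208), np.int64(214))]
top grip [(np.int64(216), np.int64(229), np.int64(232)), (np.int64(217), np.int64(228), np.int64(234)), (np.int64(218), np.int64(227), np.int64(233)), (np.int64(219), np.int64(227), np.int64(233)), (np.int64(220), np.int64(227), np.int64(234)), (np.int64(221), np.int64(227), np.int64(235)), (np.int64(222), np.int64(228), np.int64(234)), (np.int64(223), np.int64(228), np.int64(234)), (np.int64(224), np.int64(229), np.int64(233)), (np.int64(225), np.int64(232), np.int64(233))]
```

```bash
python3 - <<'E'
from h import *
print(onz("top",[[230.6,220.0]],.1435),onz("side",[[211,161.3]],.1435), onz("side",[[211,170]],.1205))
s=arm.state();print(s["tcp_pos"],s["tcp_rot"])
for n,p in(("top",(.4765,.097,.1435)),("side",(.4765,.097,.1435)),("side",(.4765,.097,.1205)),("side",(.4765,.097,.034)),("top",(.4765,.097,.034))):
    k,D,T=K(n);W=np.linalg.inv(T);print(n,cv2.projectPoints(np.array([p]),cv2.Rodrigues(W[:3,:3])[0],W[:3,3],k,D)[0].ravel())
E
```

```text
[[0.47480748 0.0966566  0.1435    ]] [[0.47904167 0.09350256 0.1435    ]] [[0.47992663 0.09924751 0.1205    ]]
[0.41143369 0.36458079 0.23075653] [-1.28899247e+00 -2.86407159e+00  1.72309100e-03]
top [230.52208326 219.32597877]
side [209.41199087 160.99937397]
side [209.90682513 170.55598574]
side [211.73773857 204.98058606]
top [232.96412543 224.99436612]
```

send_rows:
  plan:
    - [[0.1, -0.3, 0], [0, 0, 0], 1]
    - [[0.2, -0.6, 0], [0, 0, 0], 1]
    - [[0.33, -0.95, 0], [0, 0, 0], 1]
    - [[0.33, -0.95, 0], [0, 0, 0], 1]
    - [[0.33, -0.95, 0], [0, 0, 0], 1]
  newtons: 40

```text
time: 0.72
tcp_pos: [0.4777, 0.1745, 0.2311]
tcp_rot: [-1.291, -2.863, 0.0]
contact_force: [-0.1, 1.0, -0.2]
finger_gap: 0.0853
gripper_force: 0.0
```

send_rows:
  plan:
    - [[0, -0.2, 0], [0, 0, 0], 1]
    - [[0, -0.39, 0], [0, 0, 0], 1]
    - [[0, -0.39, -0.1], [0, 0, 0], 1]
    - [[0, -0.39, -0.25], [0, 0, 0], 1]
    - [[0, -0.39, -0.45], [0, 0, 0], 1]
    - [[0, -0.39, -0.65], [0, 0, 0], 1]
    - [[0, -0.39, -0.65], [0, 0, 0], 1]
    - [[0, -0.39, -0.65], [0, 0, 0], 1]

```text
time: 1.72
tcp_pos: [0.4783, 0.0976, 0.1027]
tcp_rot: [1.287, 2.864, 0.001]
contact_force: [0.5, -0.3, 0.6]
finger_gap: 0.0854
gripper_force: 0.0
```

```bash
python3 - <<'E'
from h import *
im=[]
for n,b in(("top",(190,180,290,260)),("side",(165,115,265,235))):
    r,d=arm.camera(n); im.append(cv2.resize(r[b[1]:b[3],b[0]:b[2],::-1],(400,480 if n=="side" else 320),interpolation=cv2.INTER_CUBIC))
im[0]=cv2.copyMakeBorder(im[0],0,160,0,0,cv2.BORDER_CONSTANT); cv2.imwrite("pics/pre.png",np.hstack(im))
E
```

```text
(no output)
```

View pics/pre.png

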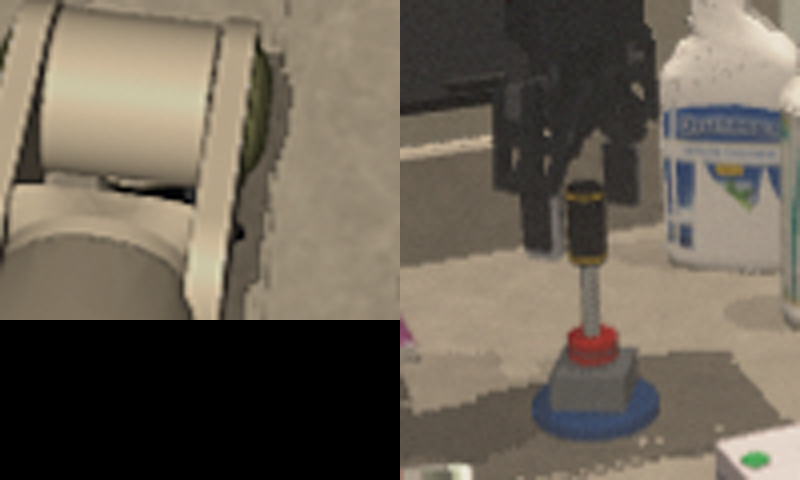

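The side view shows the gauge between the open fingers at mid-grip height: grip at (587,225), fingers at 545 and 622 in the zoom. Close on it.

send_rows:
  plan:
    - [[0, 0, 0], [0, 0, 0], 0.5]
    - [[0, 0, 0], [0, 0, 0], 0.35]
    - [[0, 0, 0], [0, 0, 0], 0.1]
    - [[0, 0, 0], [0, 0, 0], 0]
    - [[0, 0, 0], [0, 0, 0], 0]
    - [[0, 0, 0], [0, 0, 0], 0]
    - [[0, 0, 0], [0, 0, 0], 0]
    - [[0, 0, 0], [0, 0, 0], 0]
  newtons: 40

```text
time: 2.82
tcp_pos: [0.4777, 0.0967, 0.1015]
tcp_rot: [1.289, 2.865, 0.0]
contact_force: [-1.3, -1.0, 5.6]
finger_gap: 0.0211
gripper_force: 39.0
```

send_rows:
  plan:
    - [[0, 0, 0.04], [0, 0, 0], 0]
    - [[0, 0, 0.1], [0, 0, 0], 0]
    - [[0, 0, 0.2], [0, 0, 0], 0]
    - [[0, 0, 0.35], [0, 0, 0], 0]
    - [[0, 0, 0.5], [0, 0, 0], 0]
    - [[0, 0, 0.5], [0, 0, 0], 0]

```text
time: 3.58
tcp_pos: [0.4785, 0.0968, 0.2036]
tcp_rot: [1.287, 2.861, 0.003]
contact_force: [0.0, 0.4, -1.6]
finger_gap: 0.0211
gripper_force: 39.3
```

send_rows:
  plan:
    - [[0.03, -0.2, 0], [0, 0, 0], 0]
    - [[0.08, -0.4, 0], [0, 0, 0], 0]
    - [[0.12, -0.6, 0], [0, 0, 0], 0]
    - [[0.16, -0.8, 0], [0, 0, 0], 0]
    - [[0.2, -1, 0], [0, 0, 0], 0]
    - [[0.2, -1, 0], [0, 0, 0], 0]
    - [[0.2, -1, 0], [0, 0, 0], 0]

```text
time: 4.45
tcp_pos: [0.5172, -0.1027, 0.2006]
tcp_rot: [-1.289, -2.863, -0.0]
contact_force: [-0.2, 0.8, -1.3]
finger_gap: 0.021
gripper_force: 39.4
```

```bash
python3 - <<'E'
from h import *
s=arm.state();print(s["tcp_pos"],s["tcp_rot"],s["contact_force"],s["finger_gap"])
for n in("top","side"):
    r,d=arm.camera(n); np.savez(f"{n}1.npz",r=r,d=d)
b=(215,120,315,260); cv2.imwrite("pics/over.png",cv2.resize(r[b[1]:b[3],b[0]:b[2],::-1],None,fx=4,fy=4,interpolation=cv2.INTER_CUBIC))
E
```

```text
[ 0.51718652 -0.10267275  0.2006362 ] [-1.28867157e+00 -2.86325394e+00 -4.15516334e-04] [-0.19961821  0.76840578 -1.30427268] 0.02101485516512568
```

View pics/over.png

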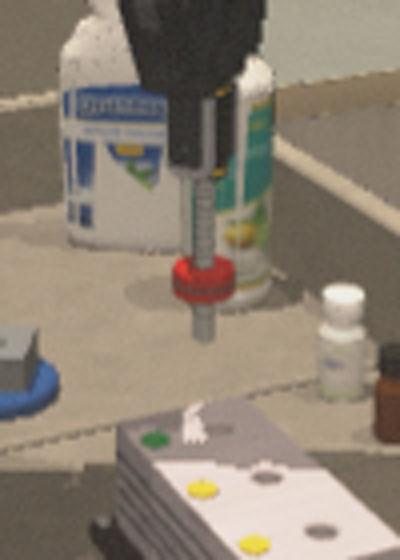

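The side view shows the rod held over the block: tip at about (265.4,204.6), collar at (266,190), well_3 mouth at about (268.7,227). Next I work out the tip offset and tilt.

```bash
python3 - <<'E'
from h import *
r=np.load("side1.npz")["r"]; h=cv2.cvtColor(r,cv2.COLOR_RGB2HSV).astype(int)
k,D,T=K("side");W=np.linalg.inv(T)
pr=lambda p:cv2.projectPoints(np.array(p,float),cv2.Rodrigues(W[:3,:3])[0],W[:3,3],k,D)[0].reshape(-1,2)
s=arm.state()["tcp_pos"]
# rod rows below collar vs background difference with the first picture
r0=np.load("side0.npz")["r"].astype(int); df=np.abs(r.astype(int)-r0).sum(2)
for v in range(197,209): print(v,df[v,258:274])
m=((h[...,0]<6)|(h[...,0]>174))&(h[...,1]>130); m[:180]=0;m[200:]=0; m[:,:250]=0;m[:,285:]=0
v,u=np.nonzero(m);print("collar",u.mean(),v.mean(),u.min(),u.max(),v.min(),v.max())
z0=.1116
print("expected tip,collar mid,rod top",pr([[s[0],s[1],z] for z in(z0,z0+.034,z0+.085)]))
print("tip on plane",onz("side",[[265.4,204.2]],z0))
E
```

```text
197 [20 17 18 18  9 36 15 35 14 41 43 19 16 24 10 23]
198 [ 23  21  24  20   3 106 127  61  47  29  71  23  17  18  13  14]
199 [ 18  20  25  27  10  86 125 104 103 129  71  23  25  18  18  17]
200 [ 16  25  19  23   3 100 105  79  88 104  80  29  22  22  26  21]
201 [ 29  20  27  13   3  84  97  91  88 103  67  25  30  27  23  14]
202 [ 18  25  20  19  11  75 100  81  64  99  77  16  19  12  20  23]
203 [25 17 13 16  5 83 91 85 74 79 64 20 23 33 25 25]
204 [17 11 15 23  9 44 72 86 66 89 52 16 26 17 29 17]
205 [24 10 23 18 17 14 21 50 42 37  7 30 21 18 28 10]
206 [18 19 32 25 26 12 12  3  2 23 27 18 25 18 11 16]
207 [27 20 20 23 30 18 20 18 23 17 12 22 25 21 21 27]
208 [28 13 18 33 15 29 17 24 12 29 17 15 12 11 15 23]
collar 265.44444444444446 189.4351851851852 258 273 184 195
expected tip,collar mid,rod top [[264.68892875 204.75358304]
 [264.70804914 188.56094927]
 [264.73175952 163.24534265]]
tip on plane [[ 0.51966379 -0.10059267  0.1116    ]]
```

send_rows:
  plan:
    - [[0.005, -0.07, -0.03], [0, 0, 0], 0]
    - [[0.005, -0.07, -0.1], [0, 0, 0], 0]
    - [[0.005, -0.07, -0.16], [0, 0, 0], 0]
    - [[0.005, -0.07, -0.16], [0, 0, 0], 0]
    - [[0.005, -0.07, -0.16], [0, 0, 0], 0]

```text
time: 5.18
tcp_pos: [0.5188, -0.1172, 0.1695]
tcp_rot: [1.289, 2.865, 0.0]
contact_force: [-0.5, -0.5, -1.3]
finger_gap: 0.0211
gripper_force: 39.4
```

```bash
python3 - <<'E'
from h import *
s=arm.state();print(s["tcp_pos"],s["contact_force"])
r,d=arm.camera("side"); np.savez("side2.npz",r=r,d=d)
b=(240,195,300,255); cv2.imwrite("pics/over2.png",cv2.resize(r[b[1]:b[3],b[0]:b[2],::-1],None,fx=9,fy=9,interpolation=cv2.INTER_NEAREST))
E
```

```text
[ 0.51880084 -0.1172142   0.16946849] [-0.54880926 -0.45608757 -1.31714574]
```

View pics/over2.png

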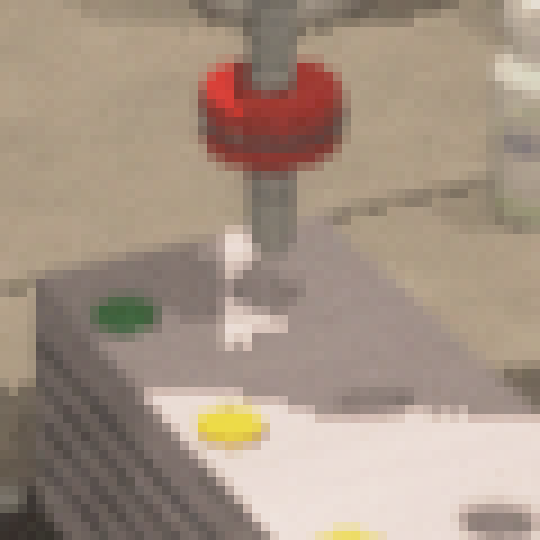

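The tip's lower end is at about (269.7,222.3) and the well mouth is just below at (268.7,227).

```bash
python3 - <<'E'
from h import *
w=onz("side",[[268.7,226.94]],.07)[0]
for uv in([269.7,221.8],[269.5,221.5]):
    for z in(.0795,.0805): p=onz("side",[uv],z)[0]; print(p,(w-p).round(4))
r=np.load("side2.npz")["r"].astype(int); 
for v in range(214,225): print(v,r[v,262:276].sum(1) if 0 else r[v,264:276].sum(1))
E
```

```text
[ 0.52195379 -0.11497985  0.0795    ] [-0.0032 -0.0022 -0.0095]
[ 0.52109483 -0.11667646  0.0805    ] [-0.0023 -0.0005 -0.0105]
[ 0.5221654  -0.11369358  0.0795    ] [-0.0034 -0.0035 -0.0095]
[ 0.5213059  -0.11539347  0.0805    ] [-0.0025 -0.0018 -0.0105]
214 [459 464 439 339 281 309 298 291 336 450 458 458]
215 [466 455 442 382 323 348 361 344 356 455 454 459]
216 [469 456 451 392 314 334 348 320 353 456 465 466]
217 [462 463 456 391 327 336 340 330 352 459 466 472]
218 [462 452 455 392 340 361 369 356 365 464 468 456]
219 [476 470 458 415 334 367 365 354 366 448 449 437]
220 [478 553 556 482 345 361 368 352 372 437 433 439]
221 [495 652 659 582 348 360 373 352 370 442 433 438]
222 [503 668 668 638 443 355 370 365 413 435 433 442]
223 [473 644 642 614 477 394 395 402 435 436 440 433]
224 [429 597 579 509 381 417 420 436 438 447 438 445]
```

send_rows:
  plan:
    - [[-0.01, -0.005, 0], [0, 0, 0], 0]
    - [[-0.01, -0.005, -0.03], [0, 0, 0], 0]
    - [[-0.01, -0.005, -0.045], [0, 0, 0], 0]
    - [[-0.01, -0.005, -0.06], [0, 0, 0], 0]
    - [[-0.01, -0.005, -0.07], [0, 0, 0], 0]
    - [[-0.01, -0.005, -0.08], [0, 0, 0], 0]
    - [[-0.01, -0.005, -0.08], [0, 0, 0], 0]

```text
time: 6.1
tcp_pos: [0.5169, -0.1179, 0.1531]
tcp_rot: [1.289, 2.865, 0.002]
contact_force: [2.9, 4.2, -0.2]
finger_gap: 0.021
gripper_force: 39.7
```

send_rows:
  plan:
    - [[0.004, 0.006, 0], [0, 0, 0], 0]
    - [[0.007, 0.01, 0], [0, 0, 0], 0]
    - [[0.007, 0.01, -0.02], [0, 0, 0], 0]
    - [[0.007, 0.01, -0.03], [0, 0, 0], 0]
    - [[0.007, 0.01, -0.03], [0, 0, 0], 0]

```text
time: 6.72
tcp_pos: [0.5179, -0.1164, 0.147]
tcp_rot: [-1.289, -2.864, 0.0]
contact_force: [0.3, 0.1, -0.6]
finger_gap: 0.021
gripper_force: 39.5
```

send_rows:
  plan:
    - [[0, 0, -0.03], [0, 0, 0], 0]
    - [[0, 0, -0.06], [0, 0, 0], 0]
    - [[0, 0, -0.08], [0, 0, 0], 0]
    - [[0, 0, -0.1], [0, 0, 0], 0]
    - [[0, 0, -0.12], [0, 0, 0], 0]
    - [[0, 0, -0.13], [0, 0, 0], 0]
    - [[0, 0, -0.13], [0, 0, 0], 0]

```text
time: 7.6
tcp_pos: [0.5181, -0.1163, 0.1211]
tcp_rot: [-1.289, -2.865, -0.0]
contact_force: [0.4, 0.2, -1.4]
finger_gap: 0.0211
gripper_force: 39.7
```

```bash
python3 - <<'E'
from h import *
s=arm.state();print(s["tcp_pos"],s["contact_force"])
r,d=arm.camera("side")
b=(235,160,305,235); cv2.imwrite("pics/in.png",cv2.resize(r[b[1]:b[3],b[0]:b[2],::-1],None,fx=8,fy=8,interpolation=cv2.INTER_NEAREST))
E
```

```text
[ 0.51807773 -0.11628429  0.12110549] [ 0.36505147  0.17989319 -1.36234293]
```

View pics/in.png

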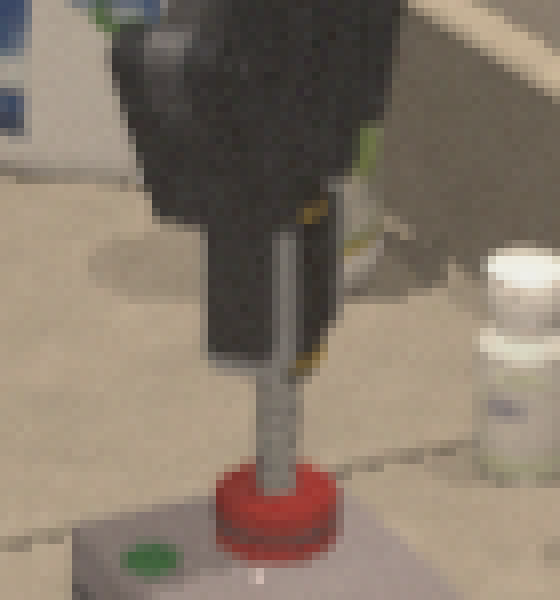

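The collar sits on the block top at (270,224), with the rod inside the well. Continue down slowly.

send_rows:
  plan:
    - [[0, 0, -0.005], [0, 0, 0], 0]
    - [[0, 0, -0.01], [0, 0, 0], 0]
    - [[0, 0, -0.015], [0, 0, 0], 0]
    - [[0, 0, -0.02], [0, 0, 0], 0]
    - [[0, 0, -0.025], [0, 0, 0], 0]
    - [[0, 0, -0.025], [0, 0, 0], 0]

```text
time: 8.4
tcp_pos: [0.5181, -0.1163, 0.1162]
tcp_rot: [1.289, 2.865, 0.0]
contact_force: [1.1, 0.3, 1.0]
finger_gap: 0.021
gripper_force: 39.7
```

send_rows:
  plan:
    - [[0, 0, -0.004], [0, 0, 0], 0]
    - [[0, 0, -0.008], [0, 0, 0], 0]
    - [[0, 0, -0.008], [0, 0, 0], 0]

```text
time: 8.78
tcp_pos: [0.5182, -0.1164, 0.115]
tcp_rot: [1.289, 2.864, -0.0]
contact_force: [0.1, -0.4, 3.6]
finger_gap: 0.0206
gripper_force: 40.1
```

send_rows:
  plan:
    - [[0, 0, -0.004], [0, 0, 0], 0]
    - [[0, 0, -0.004], [0, 0, 0], 0]
    - [[0, 0, -0.004], [0, 0, 0], 0]

```text
time: 9.15
tcp_pos: [0.5184, -0.1165, 0.1149]
tcp_rot: [1.289, 2.863, -0.0]
contact_force: [-1.9, 0.0, 9.7]
finger_gap: 0.0213
gripper_force: 40.7
```

Bottomed out at TCP z = 0.115, as expected, with about 11 N. Hold.

send_rows:
  plan:
    - [[0, 0, -0.003], [0, 0, 0], 0]
    - [[0, 0, -0.003], [0, 0, 0], 0]
    - [[0, 0, -0.003], [0, 0, 0], 0]
    - [[0, 0, -0.003], [0, 0, 0], 0]
    - [[0, 0, -0.003], [0, 0, 0], 0]
    - [[0, 0, -0.003], [0, 0, 0], 0]
    - [[0, 0, -0.003], [0, 0, 0], 0]
    - [[0, 0, -0.003], [0, 0, 0], 0]
    - [[0, 0, -0.003], [0, 0, 0], 0]
    - [[0, 0, -0.003], [0, 0, 0], 0]
    - [[0, 0, -0.003], [0, 0, 0], 0]
    - [[0, 0, -0.003], [0, 0, 0], 0]

```text
time: 10.65
tcp_pos: [0.5185, -0.1166, 0.1148]
tcp_rot: [1.288, 2.863, -0.0]
contact_force: [-2.6, 1.0, 13.5]
finger_gap: 0.0211
gripper_force: 41.1
```

send_rows:
  plan:
    - [[0, 0, 0.02], [0, 0, 0], 0]
    - [[0, 0, 0.06], [0, 0, 0], 0]
    - [[0, 0, 0.15], [0, 0, 0], 0]
    - [[0, 0, 0.27], [0, 0, 0], 0]
    - [[0, 0, 0.4], [0, 0, 0], 0]
    - [[0, 0, 0.45], [0, 0, 0], 0]
    - [[0, 0.07, 0.45], [0, 0, 0], 0]
    - [[0, 0.07, 0.45], [0, 0, 0], 0]

```text
time: 11.65
tcp_pos: [0.5176, -0.101, 0.2023]
tcp_rot: [-1.287, -2.864, -0.0]
contact_force: [-0.1, 0.7, -1.2]
finger_gap: 0.0213
gripper_force: 39.6
```

send_rows:
  plan:
    - [[-0.03, 0.2, 0], [0, 0, 0], 0]
    - [[-0.08, 0.4, 0], [0, 0, 0], 0]
    - [[-0.12, 0.6, 0], [0, 0, 0], 0]
    - [[-0.16, 0.8, 0], [0, 0, 0], 0]
    - [[-0.2, 1, 0], [0, 0, 0], 0]
    - [[-0.2, 1, 0], [0, 0, 0], 0]
    - [[-0.2, 1, 0], [0, 0, 0], 0]

```text
time: 12.52
tcp_pos: [0.478, 0.0976, 0.2028]
tcp_rot: [-1.288, -2.864, 0.001]
contact_force: [-0.7, -0.5, -1.4]
finger_gap: 0.0212
gripper_force: 39.6
```

```bash
python3 - <<'E'
from h import *
s=arm.state();print(s["tcp_pos"],s["contact_force"])
r,d=arm.camera("side")
b=(175,120,255,230); cv2.imwrite("pics/back.png",cv2.resize(r[b[1]:b[3],b[0]:b[2],::-1],None,fx=5,fy=5,interpolation=cv2.INTER_NEAREST))
E
```

```text
[0.47797398 0.09755124 0.20278961] [-0.66458173 -0.49397563 -1.35964485]
```

View pics/back.png

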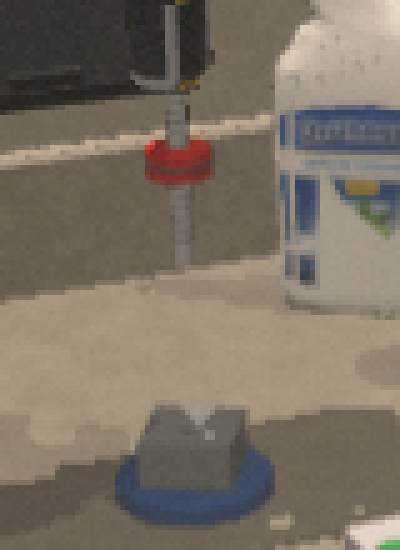

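The rod hangs upright; its small slant matches the perspective. The collar has moved up and the stand is below at about (193,420). Lower back at the grasp x,y.

send_rows:
  plan:
    - [[-0.002, -0.004, -0.1], [0, 0, 0], 0]
    - [[-0.002, -0.004, -0.22], [0, 0, 0], 0]
    - [[-0.002, -0.004, -0.32], [0, 0, 0], 0]
    - [[-0.002, -0.004, -0.37], [0, 0, 0], 0]
    - [[-0.002, -0.004, -0.39], [0, 0, 0], 0]
    - [[-0.002, -0.004, -0.405], [0, 0, 0], 0]
    - [[-0.002, -0.004, -0.42], [0, 0, 0], 0]
    - [[-0.002, -0.004, -0.43], [0, 0, 0], 0]
    - [[-0.002, -0.004, -0.43], [0, 0, 0], 0]

```text
time: 13.7
tcp_pos: [0.4777, 0.0969, 0.1173]
tcp_rot: [1.289, 2.865, -0.0]
contact_force: [0.4, 0.1, -1.1]
finger_gap: 0.0207
gripper_force: 39.6
```

send_rows:
  plan:
    - [[0, 0, -0.02], [0, 0, 0], 0]
    - [[0, 0, -0.04], [0, 0, 0], 0]
    - [[0, 0, -0.055], [0, 0, 0], 0]
    - [[0, 0, -0.065], [0, 0, 0], 0]
    - [[0, 0, -0.072], [0, 0, 0], 0]
    - [[0, 0, -0.076], [0, 0, 0], 0]
    - [[0, 0, -0.078], [0, 0, 0], 0]
    - [[0, 0, -0.078], [0, 0, 0], 0]

```text
time: 14.7
tcp_pos: [0.4777, 0.0969, 0.1018]
tcp_rot: [1.289, 2.865, 0.0]
contact_force: [-0.4, -0.8, -1.2]
finger_gap: 0.0205
gripper_force: 39.6
```

send_rows:
  plan:
    - [[0, 0, -0.001], [0, 0, 0], 0.3]
    - [[0, 0, -0.001], [0, 0, 0], 0.5]
    - [[0, 0, -0.001], [0, 0, 0], 1]
    - [[0, 0, -0.001], [0, 0, 0], 1]
    - [[0, 0, -0.001], [0, 0, 0], 1]
    - [[0, 0, -0.001], [0, 0, 0], 1]
    - [[0, 0, -0.001], [0, 0, 0], 1]
    - [[0, 0, -0.001], [0, 0, 0], 1]

```text
time: 15.7
tcp_pos: [0.4777, 0.0969, 0.1015]
tcp_rot: [1.289, 2.865, -0.0]
contact_force: [0.3, -0.5, -0.2]
finger_gap: 0.0853
gripper_force: 0.0
```

send_rows:
  plan:
    - [[0, 0, 0.1], [0, 0, 0], 1]
    - [[0, 0, 0.3], [0, 0, 0], 1]
    - [[0, 0, 0.5], [0, 0, 0], 1]
    - [[0, 0, 0.7], [0, 0, 0], 1]
    - [[-0.1, 0.3, 0.7], [0, 0, 0], 1]
    - [[-0.2, 0.6, 0.7], [0, 0, 0], 1]
    - [[-0.3, 0.9, 0.7], [0, 0, 0], 1]
    - [[-0.3, 0.9, 0.7], [0, 0, 0], 1]
    - [[-0.3, 0.9, 0.7], [0, 0, 0], 1]

```text
time: 16.82
tcp_pos: [0.4177, 0.2768, 0.2414]
tcp_rot: [1.288, 2.865, -0.001]
contact_force: [-0.4, 0.2, 0.1]
finger_gap: 0.0854
gripper_force: 0.0
```

```bash
python3 - <<'E'
from h import *
s=arm.state();print(s["tcp_pos"],s["contact_force"],s["finger_gap"])
im=[]
for n,b in(("side",(185,150,235,230)),("top",(210,200,260,250))):
    r,d=arm.camera(n); im.append(cv2.resize(r[b[1]:b[3],b[0]:b[2],::-1],None,fx=7,fy=7,interpolation=cv2.INTER_CUBIC))
im[1]=cv2.copyMakeBorder(im[1],0,210,0,0,cv2.BORDER_CONSTANT)
cv2.imwrite("pics/end.png",np.hstack(im))
E
```

```text
[0.41766653 0.27676071 0.24140863] [-0.37454646  0.23587611  0.0909462 ] 0.08535946371692515
```

View pics/end.png

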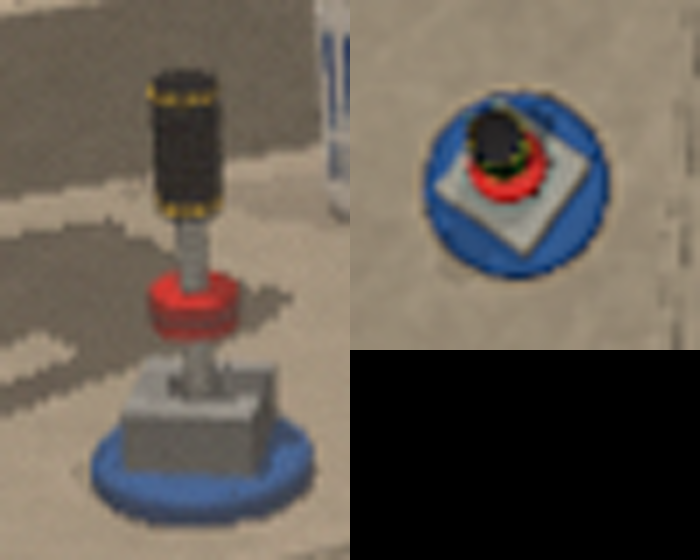

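The gauge stands upright in its stand. The grip's top is back at row 160 as at the start, and the collar is now at about row 193 (199.5 before), so it moved up about 15 mm.

```bash
python3 -c "
from station import arm
print(arm.finish_job())"
```

```text
the job is handed in; nothing more can be done
None
```

I gauged the well next to the green dot (well_3, bottomed about 44 mm down), put the gauge back upright and released in its stand with the collar still raised, and handed the job in at about 17 s; no verdict came back.

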